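# Find the parts-box lid that rocks and push it open

### The job

Three of the four compartments of the grey parts box are packed right up to the lid; one still has room. Press lightly with the fingertips on the black ribbed pads of the blue lids, one after another, until you find the lid that rocks, then push its pad down until that lid is fully open and leave it standing open with the others shut. Only press and push: do not force a firm lid, and do not move or pick up the things standing round the box.

Things in the scene. Friction and masses are not known exactly. Their poses are not given: they have to be found in the camera images.
- parts_box: grey plastic box fixed to the bench, 111 (x) x 260 (y) x 57 mm high, walls 4 mm; origin at the centre of its underside, z up, front with blank card holders faces -x. Four compartments in a row along y, inside 103 x 60 mm, each with a like blue lid, 100 x 57 x 4 mm, flush with the rim. Three hold a brass block up to 1 mm under the lid's front part, one only a small ring; lids hide which
- pad_1 (a point): point on the top of lid 1 (at box y = +96 mm), in the middle of its black ribbed press pad (23 x 34 mm, ribs under 1 mm proud) on the front part: box x = -30 mm, z = 57 mm while shut, 35 mm in front of the lid's axle; moves with the lid; x points along the lid to the back, z out of its top
- lid_1 (a joint): tilt (rad) of lid 1 on its axle along y (box x = +5, z = 55 mm; 55 mm of lid before it, 45 mm behind): 0 shut, grows as the front part goes down into the box and the back part rises, stop at 0.75 (front edge 37 mm down). Over a packed compartment it stops at about 0.02. A free lid yields to about 2 N at the pad and stays where it is left (stiff axle, no spring)
- pad_2 (a point): point on the top of lid 2 (at box y = +32 mm), in the middle of its black ribbed press pad (23 x 34 mm, ribs under 1 mm proud) on the front part: box x = -30 mm, z = 57 mm while shut, 35 mm in front of the lid's axle; moves with the lid; x points along the lid to the back, z out of its top
- lid_2 (a joint): tilt (rad) of lid 2 on its axle along y (box x = +5, z = 55 mm; 55 mm of lid before it, 45 mm behind): 0 shut, grows as the front part goes down into the box and the back part rises, stop at 0.75 (front edge 37 mm down). Over a packed compartment it stops at about 0.02. A free lid yields to about 2 N at the pad and stays where it is left (stiff axle, no spring)
- pad_3 (a point): point on the top of lid 3 (at box y = -32 mm), in the middle of its black ribbed press pad (23 x 34 mm, ribs under 1 mm proud) on the front part: box x = -30 mm, z = 57 mm while shut, 35 mm in front of the lid's axle; moves with the lid; x points along the lid to the back, z out of its top
- lid_3 (a joint): tilt (rad) of lid 3 on its axle along y (box x = +5, z = 55 mm; 55 mm of lid before it, 45 mm behind): 0 shut, grows as the front part goes down into the box and the back part rises, stop at 0.75 (front edge 37 mm down). Over a packed compartment it stops at about 0.02. A free lid yields to about 2 N at the pad and stays where it is left (stiff axle, no spring)
- pad_4 (a point): point on the top of lid 4 (at box y = -96 mm), in the middle of its black ribbed press pad (23 x 34 mm, ribs under 1 mm proud) on the front part: box x = -30 mm, z = 57 mm while shut, 35 mm in front of the lid's axle; moves with the lid; x points along the lid to the back, z out of its top
- lid_4 (a joint): tilt (rad) of lid 4 on its axle along y (box x = +5, z = 55 mm; 55 mm of lid before it, 45 mm behind): 0 shut, grows as the front part goes down into the box and the back part rises, stop at 0.75 (front edge 37 mm down). Over a packed compartment it stops at about 0.02. A free lid yields to about 2 N at the pad and stays where it is left (stiff axle, no spring)
- flux_pot: small white pot with a black lid, 49 mm across, 52 mm high, standing loose in front of the box; origin at the centre of its underside
- slide_gauge: small brass slide gauge, 44 x 122 x 11 mm, lying loose in front of the box; origin at the centre of its underside
- beeswax: yellow lump of beeswax, 31 x 36 x 39 mm, standing loose at the right-hand end (-y) of the box; origin at the centre of its underside

How it is judged:
On the way:
1. one lid is pressed by the fingers and rocks (((value of joint lid_1 above 0.1 rad and contact force between the fingers and parts_box above 0.2 N) or (value of joint lid_2 above 0.1 rad and contact force between the fingers and parts_box above 0.2 N) or (value of joint lid_3 above 0.1 rad and contact force between the fingers and parts_box above 0.2 N) or (value of joint lid_4 above 0.1 rad and contact force between the fingers and parts_box above 0.2 N))).
At the end, for the whole second after the job is handed in: One lid stands open at 0.62 rad or more (its stop is at 0.75), at rest, and the other three are shut (under 0.08 rad) (((value of joint lid_1 above 0.62 rad and velocity of joint lid_1 below 0.05 rad/s and value of joint each of lid_2, lid_3, lid_4 below 0.08 rad) or (value of joint lid_2 above 0.62 rad and velocity of joint lid_2 below 0.05 rad/s and value of joint each of lid_1, lid_3, lid_4 below 0.08 rad) or (value of joint lid_3 above 0.62 rad and velocity of joint lid_3 below 0.05 rad/s and value of joint each of lid_1, lid_2, lid_4 below 0.08 rad) or (value of joint lid_4 above 0.62 rad and velocity of joint lid_4 below 0.05 rad/s and value of joint each of lid_1, lid_2, lid_3 below 0.08 rad))); the robot touches nothing.
It fails at once if the box or a lid is forced with more than 50 N (contact force between any of the fingers, the arm and parts_box above 50 N).
It fails at once if the flux pot is moved more than 15 mm or lifted (distance of flux_pot from where it was at the start of the episode above 0.015 m).
It fails at once if the slide gauge is moved more than 15 mm or lifted (distance of slide_gauge from where it was at the start of the episode above 0.015 m).
It fails at once if the beeswax is moved more than 15 mm or lifted (distance of beeswax from where it was at the start of the episode above 0.015 m).
It also fails if it takes over 42 s, if anything falls off the work surface, if the arm or the gripper's body presses on something with over 40 N, if the wrist force passes 120 N, or if a joint passes its speed limit or range.

### The arm

A 6-joint arm with a two-finger parallel gripper is mounted at the origin on the work surface; the furniture and walls round the work are solid. World frame = base frame: x ahead of the robot, y to its left, z up, the work surface at z = 0. Lengths are in m, angles in rad, forces in N, time in s.
With the tool pointing down it reaches from about 0.4 to 0.825 m from the base axis. Payload 7 kg.
Tool frame: the origin (TCP) lies at the very end of the fingers, on their centre line; the grasp point (between the pads) lies 19 mm behind it; z points along the fingers, y is the line along which they close (so a half turn about z gives the same grasp; the last joint's range is limited). The gripper opens to 88 mm and grips with 3 to 60 N. Pads are 19 mm wide; open, the fingers measure 130 mm over their backs; the gripper's body (78 mm by 193 mm) begins 47 mm behind the grasp point.
Start: joints at [1.448, 0.359, 0.012, 0, -1.224, -0.288], TCP at [0.27, 0.619, 0.227] pointing down, gripper open.
Joint ranges: [-3.07, 3.07], [-1.43, 2.12], [-1.02, 1.25], [-3.03, 1.67], [-3.05, -0], [-3.03, 3.03]. Speed limits (rad/s): [2.39, 2.39, 3.01, 3.14, 3.14, 3.14].

### API

Orientations are given as [roll, pitch, yaw] about the fixed x, y, z axes, in that order (R = Rz(yaw) Ry(pitch) Rx(roll)).
In Python, from station import arm gives the robot as it stands. The module is installed in compiled form; this text tells all that it offers.
- The arm moves only by the shell command python3 -m crank 'ROWS' [FORCE]. ROWS is JSON, a list of rows, each an object of numbers: "dx", "dy", "dz": the shift along the world's x, y, z in m; "twist": the turn about the world's z in degrees; "grip": the opening, from -1 (shut) to 1 (fully open). A call has exactly 5 rows; each row is the pose to reach, as a shift and turn from the pose commanded when the call began; what a row does not reach only later rows make up. A row lasts 1/12 s, in which the tool goes at most 41.7 mm and 7.16 degrees, less where a joint would pass 70% of its speed; a pose out of reach is approached as far as the arm can. A call with a gripper value outside its range is refused whole. The fingers move at their own pace and stop on an object; FORCE is the grip in N (left out, the last holds). Time passes only in rows, so rows that repeat a pose let the fingers close, or fill a call up. It gives the time, the measured TCP pose, the force, the opening and the grip force at its end, in the units of the state.
- arm.get_state(): the state, without advancing time (a new reading comes with each control period).
- arm.grab_frame(name): name is "scene" or "side" or "wrist"; returns the picture (480x640x3 uint8, red, green, blue); there is no depth.
- arm.get_calibration(name): a dict with "fx", "fy", "cx", "cy" (pixels), "k1" (the pictures are not rectified: a ray, as slopes to the right and down, at radius r is drawn at 1 + k1 r^2 times it, then the intrinsics apply), "cam_to_world" (4x4, takes a point from camera to world coordinates); the wrist camera has in their place "tool_from_camera" (4x4, takes a point from camera to tool coordinates, whose origin is the TCP and whose axes are the flange's). Camera axes: x right, y down, z forward; pixel columns grow to the right and rows downward; lengths in m; the calibration is good to about 2 mm. A picture is of the moment at which its call begins: read the wrist's pose just before it. get_calibration takes no time and is no camera call.
- arm.job_done(): hands the job in; it is judged then, once.
The state is a dict: "t": time; "q": joint angles; "qd": joint speeds; "joint_efforts": joint torques, N m; "eef_pos": TCP position; "ee_rot": TCP orientation; "force": force on the tool from outside, world axes, zero at the start; "moment": the same for the moment, N m; "width": finger opening in m; "gripper_force": force on a finger pad.
Only numpy, scipy, OpenCV 4.12 (cv2) and the standard library are available. Lean on these libraries where they do the work, as an engineer would, in place of code of your own. Each camera call takes 0.05 s, during which the arm holds its last target. There are 200 camera calls.

## Working session

There is one attempt and no reset: what is moved stays moved. The work goes in short steps, Python scripts to look and compute and a shell command to move; the robot and the scene stay as the last step left them, time stands still between calls to the robot, and variables do not carry over. Pictures are saved under pics/ and viewed, at most 10 in all, crops included, and the job is handed in when it is done.

```bash
mkdir -p pics
python3 - <<'E'
from station import arm
import cv2,numpy as np
for n in("scene","side"):
    im=arm.grab_frame(n); cv2.imwrite(f"pics/{n}0.png",im[:,:,::-1])
    c=arm.get_calibration(n); print(n,{k:(np.round(v,3).tolist()) for k,v in c.items()})
s=arm.get_state(); print(s['t'],s['eef_pos'],s['ee_rot'],s['width'],s['force'])
E
```

```text
scene {'fx': 452.44, 'fy': 452.44, 'cx': 320.041, 'cy': 245.655, 'k1': -0.027, 'cam_to_world': [[0.876, -0.322, 0.36, 0.149], [-0.483, -0.564, 0.67, -0.421], [-0.013, -0.76, -0.649, 0.611], [0.0, 0.0, 0.0, 1.0]]}
side {'fx': 613.068, 'fy': 613.068, 'cx': 317.018, 'cy': 233.581, 'k1': -0.011, 'cam_to_world': [[-0.998, 0.038, -0.047, 0.503], [0.06, 0.523, -0.85, 0.873], [-0.007, -0.851, -0.524, 0.532], [0.0, 0.0, 0.0, 1.0]]}
0.1 [0.26940806 0.61845452 0.22572644] [ 3.14016003e+00 -1.13913541e-04 -4.10905520e-01] 0.0877231532705508 [0.26957516 0.48789128 0.25861687]
```

View pics/scene0.png

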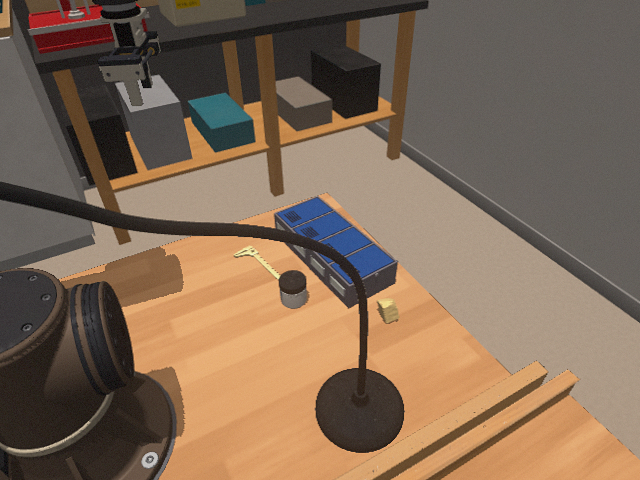

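View pics/side0.png

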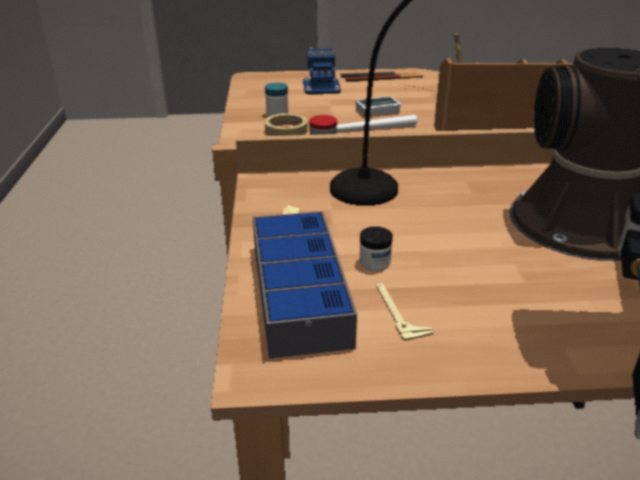

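The scene view shows the box at about (335,250), with the pot at (293,288), the gauge at (260,262) and the wax at (388,310). A gooseneck lamp based at (360,410) passes in front of them. The side view shows the box lids clearly, with pads at (310,222), (317,245), (323,270) and (332,299).

```bash
cat > h.py <<'E'
from station import arm
import cv2,numpy as np
def ray(n,uv):
    c=arm.get_calibration(n); uv=np.atleast_2d(uv).astype(float)
    K=np.array([[c['fx'],0,c['cx']],[0,c['fy'],c['cy']],[0,0,1]])
    p=cv2.undistortPoints(uv[:,None],K,np.array([c['k1'],0,0,0.]))[:,0]
    T=np.array(c['cam_to_world']); d=np.c_[p,np.ones(len(p))]@T[:3,:3].T
    return T[:3,3],d
def onz(n,uv,z):
    o,d=ray(n,uv); return o+d*((z-o[2])/d[:,2])[:,None]
def tri(uv1,uv2):
    o1,d1=ray("scene",uv1);o2,d2=ray("side",uv2)
    A=np.c_[d1[0],-d2[0]]; s=np.linalg.lstsq(A,o2-o1,rcond=None)[0]
    a=o1+s[0]*d1[0];b=o2+s[1]*d2[0]; return (a+b)/2,np.linalg.norm(a-b)
E
python3 - <<'E'
from h import *
im=cv2.imread("pics/side0.png"); h=cv2.cvtColor(im,cv2.COLOR_BGR2HSV)
m=cv2.inRange(h,(105,150,60),(125,255,255)); m[:200]=0
cl=cv2.morphologyEx(m,cv2.MORPH_CLOSE,np.ones((3,3)))
n,l,st,ce=cv2.connectedComponentsWithStats(m)
print(st[st[:,4]>100])
for i in range(1,n):
    if st[i,4]<300: continue
    cs,_=cv2.findContours((l==i).astype(np.uint8),cv2.RETR_EXTERNAL,2)
    P=onz("side",cs[0][:,0],0.057)[:,:2]
    r=cv2.minAreaRect((P*1000).astype(np.float32)); print(st[i],np.round(r[0],1),np.round(r[1],1),r[2], np.round(cv2.boxPoints(r)).tolist())
print("pads",onz("side",[(310,222.5),(317,245),(323.5,270),(332,299)],.057).round(3).tolist())
print("lampbase",onz("side",(365,185),.01).round(3),onz("scene",(360,408),.01).round(3))
print("base edges",onz("side",[(330,187),(398,187)],.005).round(3).tolist())
print("pot",onz("side",(376,237),.052).round(3),"wax",onz("scene",(390,318),0).round(3),"gauge",onz("side",[(380,287),(430,331),(404,337)],.01).round(3).tolist())
# lamp neck: sample scene curve, intersect with the vertical plane? search side stem matches
side=[(367,140),(368,110),(371,80),(376,55),(385,30),(398,10),(407,0)]
sc=[(362,370),(363,340),(362,310),(358,285),(350,265),(335,250),(310,240),(280,233),(240,228),(180,225),(120,215),(60,203),(10,191)]
for a in sc:
    best=min(((tri(a,b)[1],b,tri(a,b)[0]) for b in [tuple(np.array(side[i])*(1-t)+np.array(side[i+1])*t) for i in range(6) for t in (0,.25,.5,.75,1)]),key=lambda x:x[0])
    print(a,np.round(best[1]),best[2].round(3),round(best[0],3))
E
```

```text
[[     0      0    640    480 300610]
 [   257    214     68     23   1184]
 [   260    235     73     26   1443]
 [   263    258     79     31   1770]
 [   267    285     85     35   2193]]
[ 257  214   68   23 1184] [499.3  73.3] [98.8 53.8] 5.378547668457031 [[448.0, 95.0], [453.0, 42.0], [551.0, 51.0], [546.0, 105.0]]
[ 260  235   73   26 1443] [493.2 136.8] [98.9 54.7] 5.539786338806152 [[441.0, 159.0], [447.0, 105.0], [545.0, 114.0], [540.0, 169.0]]
[ 263  258   79   31 1770] [487.  200.3] [99.2 55.4] 5.574051380157471 [[435.0, 223.0], [440.0, 168.0], [539.0, 178.0], [534.0, 233.0]]
[ 267  285   85   35 2193] [481.  264.1] [99.4 55.9] 5.504053115844727 [[429.0, 287.0], [434.0, 231.0], [533.0, 241.0], [528.0, 297.0]]
pads [[0.469, 0.07, 0.057], [0.462, 0.134, 0.057], [0.457, 0.197, 0.057], [0.451, 0.261, 0.057]]
lampbase [[ 0.356 -0.139  0.01 ]] [[ 0.358 -0.145  0.01 ]]
base edges [[0.421, -0.146, 0.005], [0.295, -0.136, 0.005]]
pot [[0.373 0.11  0.052]] wax [[ 0.5   -0.022  0.   ]] gauge [[0.375, 0.177, 0.01], [0.325, 0.276, 0.01], [0.36, 0.285, 0.01]]
(362, 370) [367. 132.] [ 0.354 -0.147  0.111] 0.001
(363, 340) [369. 102.] [ 0.355 -0.143  0.168] 0.0
(362, 310) [374.  68.] [ 0.348 -0.146  0.228] 0.0
(358, 285) [385  30] [ 0.331 -0.158  0.287] 0.002
(350, 265) [385  30] [ 0.335 -0.135  0.293] 0.003
(335, 250) [392.  20.] [ 0.326 -0.123  0.31 ] 0.0
(310, 240) [367 140] [0.382 0.045 0.178] 0.001
(280, 233) [407   0] [ 0.291 -0.106  0.34 ] 0.031
(240, 228) [407   0] [ 0.277 -0.087  0.343] 0.067
(180, 225) [407   0] [ 0.251 -0.079  0.352] 0.121
(120, 215) [407   0] [ 0.228 -0.082  0.366] 0.17
(60, 203) [407   0] [ 0.208 -0.102  0.383] 0.213
(10, 191) [407   0] [ 0.195 -0.126  0.397] 0.243
```

```bash
python3 -m crank '[{"dx":0.018,"dy":-0.036,"twist":6,"grip":-1},{"dx":0.036,"dy":-0.072,"twist":12,"grip":-1},{"dx":0.054,"dy":-0.108,"twist":18,"grip":-1},{"dx":0.072,"dy":-0.144,"twist":24,"grip":-1},{"dx":0.09,"dy":-0.18,"twist":29,"grip":-1}]' 20
python3 -m crank '[{"dx":0.018,"dy":-0.036,"dz":-0.01,"grip":-1},{"dx":0.036,"dy":-0.072,"dz":-0.03,"grip":-1},{"dx":0.054,"dy":-0.108,"dz":-0.05,"grip":-1},{"dx":0.072,"dy":-0.144,"dz":-0.07,"grip":-1},{"dx":0.091,"dy":-0.177,"dz":-0.09,"grip":-1}]'
python3 -m crank '[{"grip":-1},{"grip":-1},{"grip":-1},{"grip":-1},{"grip":-1}]'
python3 - <<'E'
from h import *
s=arm.get_state();print(s['eef_pos'],s['ee_rot'],s['force'],s['t'])
cv2.imwrite("pics/side1.png",arm.grab_frame("side")[:,:,::-1])
E
```

```text
[0.26940806 0.61845452 0.22572644] [ 3.14016003e+00 -1.13913541e-04 -4.10905520e-01] [0.26957516 0.48789128 0.25861687] 0.1invalid input at $[0]: expected keys dx, dy, dz, twist, grip
invalid input at $[0]: expected keys dx, dy, dz, twist, grip
invalid input at $[0]: expected keys dx, dy, dz, twist, grip
```

View pics/side1.png

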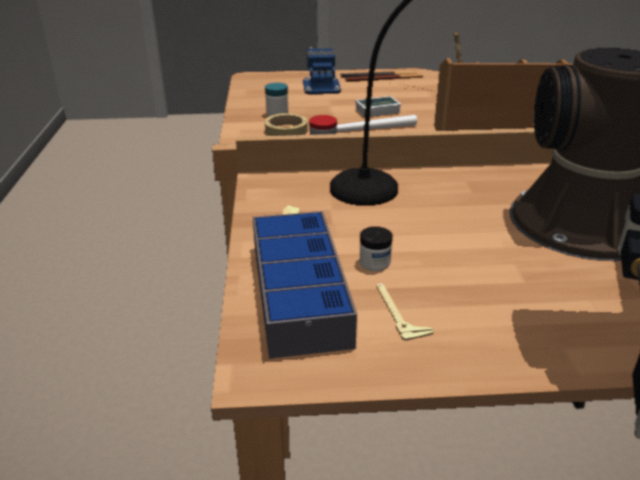

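The rows were refused, because every key has to be given, so the scene is unchanged and the arm has not moved.

```bash
python3 -m crank '[{"dx":0.018,"dy":-0.036,"dz":0,"twist":6,"grip":-1},{"dx":0.036,"dy":-0.072,"dz":0,"twist":12,"grip":-1},{"dx":0.054,"dy":-0.108,"dz":0,"twist":18,"grip":-1},{"dx":0.072,"dy":-0.144,"dz":0,"twist":24,"grip":-1},{"dx":0.09,"dy":-0.18,"dz":0,"twist":29,"grip":-1}]' 20
python3 -m crank '[{"dx":0.018,"dy":-0.036,"dz":-0.01,"twist":0,"grip":-1},{"dx":0.036,"dy":-0.072,"dz":-0.03,"twist":0,"grip":-1},{"dx":0.054,"dy":-0.108,"dz":-0.05,"twist":0,"grip":-1},{"dx":0.072,"dy":-0.144,"dz":-0.07,"twist":0,"grip":-1},{"dx":0.091,"dy":-0.177,"dz":-0.09,"twist":0,"grip":-1}]'
python3 -m crank '[{"dx":0,"dy":0,"dz":0,"twist":0,"grip":-1},{"dx":0,"dy":0,"dz":0,"twist":0,"grip":-1},{"dx":0,"dy":0,"dz":0,"twist":0,"grip":-1},{"dx":0,"dy":0,"dz":0,"twist":0,"grip":-1},{"dx":0,"dy":0,"dz":0,"twist":0,"grip":-1}]'
python3 - <<'E'
from h import *
s=arm.get_state();print(s['eef_pos'],s['ee_rot'],s['force'],s['t'])
cv2.imwrite("pics/side2.png",arm.grab_frame("side")[:,:,::-1])
E
```

```text
t: 0.57
eef_pos: [0.3599, 0.4369, 0.2263]
ee_rot: [3.141, 0.0, 0.101]
force: [1.7, 0.4, 0.4]
width: 0.0597
gripper_force: 0.0
t: 0.98
eef_pos: [0.4459, 0.2686, 0.1413]
ee_rot: [-3.141, -0.001, 0.096]
force: [1.6, 1.1, -0.3]
width: 0.0266
gripper_force: 0.0
t: 1.4
eef_pos: [0.4457, 0.2717, 0.1423]
ee_rot: [-3.141, -0.001, 0.097]
force: [-0.6, 0.5, 0.2]
width: 0.0007
gripper_force: 0.0
[0.44566404 0.27172085 0.14232151] [-3.14067087e+00 -8.91528993e-04  9.67114469e-02] [-0.61343225  0.4845408   0.19305947] 1.4
```

View pics/side2.png

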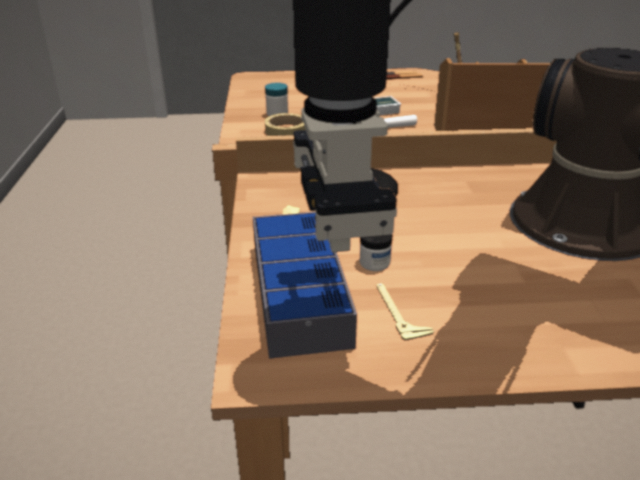

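```bash
python3 -m crank '[{"dx":0.003,"dy":-0.006,"dz":-0.02,"twist":0,"grip":-1},{"dx":0.005,"dy":-0.011,"dz":-0.045,"twist":0,"grip":-1},{"dx":0.005,"dy":-0.011,"dz":-0.065,"twist":0,"grip":-1},{"dx":0.005,"dy":-0.011,"dz":-0.078,"twist":0,"grip":-1},{"dx":0.005,"dy":-0.011,"dz":-0.078,"twist":0,"grip":-1}]'
python3 -m crank '[{"dx":0,"dy":0,"dz":-0.001,"twist":0,"grip":-1},{"dx":0,"dy":0,"dz":-0.002,"twist":0,"grip":-1},{"dx":0,"dy":0,"dz":-0.003,"twist":0,"grip":-1},{"dx":0,"dy":0,"dz":-0.004,"twist":0,"grip":-1},{"dx":0,"dy":0,"dz":-0.004,"twist":0,"grip":-1}]'
```

```text
t: 1.87
eef_pos: [0.4492, 0.2589, 0.0614]
ee_rot: [3.139, 0.003, 0.096]
force: [-0.6, -0.9, -0.2]
width: 0.0004
gripper_force: 0.0
t: 2.28
eef_pos: [0.4509, 0.2598, 0.0603]
ee_rot: [-3.141, -0.001, 0.095]
force: [-0.5, -0.5, -0.1]
width: 0.0007
gripper_force: 0.0
```

```bash
python3 -m crank '[{"dx":0,"dy":0,"dz":-0.001,"twist":0,"grip":-1},{"dx":0,"dy":0,"dz":-0.002,"twist":0,"grip":-1},{"dx":0,"dy":0,"dz":-0.003,"twist":0,"grip":-1},{"dx":0,"dy":0,"dz":-0.003,"twist":0,"grip":-1},{"dx":0,"dy":0,"dz":-0.003,"twist":0,"grip":-1}]'
```

```text
t: 2.7
eef_pos: [0.4508, 0.2595, 0.0567]
ee_rot: [-3.142, -0.0, 0.095]
force: [-0.2, 0.6, 0.3]
width: 0.0007
gripper_force: 0.3
```

```bash
python3 -m crank '[{"dx":0,"dy":0,"dz":-0.001,"twist":0,"grip":-1},{"dx":0,"dy":0,"dz":-0.001,"twist":0,"grip":-1},{"dx":0,"dy":0,"dz":-0.002,"twist":0,"grip":-1},{"dx":0,"dy":0,"dz":-0.002,"twist":0,"grip":-1},{"dx":0,"dy":0,"dz":-0.002,"twist":0,"grip":-1}]'
```

```text
t: 3.12
eef_pos: [0.4508, 0.2595, 0.0547]
ee_rot: [-3.142, -0.0, 0.095]
force: [-0.1, -0.3, 1.2]
width: 0.0006
gripper_force: 0.6
```

```bash
python3 -m crank '[{"dx":0,"dy":0,"dz":-0.001,"twist":0,"grip":-1},{"dx":0,"dy":0,"dz":-0.001,"twist":0,"grip":-1},{"dx":0,"dy":0,"dz":-0.002,"twist":0,"grip":-1},{"dx":0,"dy":0,"dz":-0.002,"twist":0,"grip":-1},{"dx":0,"dy":0,"dz":-0.002,"twist":0,"grip":-1}]'
```

```text
t: 3.53
eef_pos: [0.4508, 0.2595, 0.0527]
ee_rot: [-3.142, -0.0, 0.095]
force: [0.8, 0.3, 2.0]
width: 0.0
gripper_force: 0.6
```

```bash
python3 -m crank '[{"dx":0,"dy":0,"dz":-0.001,"twist":0,"grip":-1},{"dx":0,"dy":0,"dz":-0.002,"twist":0,"grip":-1},{"dx":0,"dy":0,"dz":-0.003,"twist":0,"grip":-1},{"dx":0,"dy":0,"dz":-0.003,"twist":0,"grip":-1},{"dx":0,"dy":0,"dz":-0.003,"twist":0,"grip":-1}]'
```

```text
t: 3.95
eef_pos: [0.4506, 0.2594, 0.0496]
ee_rot: [3.142, 0.0, 0.095]
force: [-0.1, 1.0, 1.9]
width: 0.0007
gripper_force: 0.6
```

Lid 1 is yielding at about 2 N, so it's the free one. I'll push it on down.

```bash
python3 -m crank '[{"dx":0,"dy":0,"dz":-0.002,"twist":0,"grip":-1},{"dx":0,"dy":0,"dz":-0.004,"twist":0,"grip":-1},{"dx":0,"dy":0,"dz":-0.006,"twist":0,"grip":-1},{"dx":0,"dy":0,"dz":-0.007,"twist":0,"grip":-1},{"dx":0,"dy":0,"dz":-0.007,"twist":0,"grip":-1}]'
```

```text
t: 4.37
eef_pos: [0.4504, 0.2593, 0.0423]
ee_rot: [3.141, 0.001, 0.095]
force: [-0.5, 1.0, 2.1]
width: 0.0003
gripper_force: 0.5
```

```bash
python3 -m crank '[{"dx":0,"dy":0,"dz":-0.001,"twist":0,"grip":-1},{"dx":0,"dy":0,"dz":-0.002,"twist":0,"grip":-1},{"dx":0,"dy":0,"dz":-0.003,"twist":0,"grip":-1},{"dx":0,"dy":0,"dz":-0.004,"twist":0,"grip":-1},{"dx":0,"dy":0,"dz":-0.004,"twist":0,"grip":-1}]'
```

```text
t: 4.78
eef_pos: [0.4506, 0.2593, 0.0385]
ee_rot: [3.141, 0.0, 0.095]
force: [0.3, 1.4, 2.4]
width: 0.0005
gripper_force: 0.7
```

```bash
python3 -m crank '[{"dx":0,"dy":0,"dz":-0.001,"twist":0,"grip":-1},{"dx":0,"dy":0,"dz":-0.001,"twist":0,"grip":-1},{"dx":0,"dy":0,"dz":-0.002,"twist":0,"grip":-1},{"dx":0,"dy":0,"dz":-0.002,"twist":0,"grip":-1},{"dx":0,"dy":0,"dz":-0.002,"twist":0,"grip":-1}]'
```

```text
t: 5.2
eef_pos: [0.4507, 0.2594, 0.0366]
ee_rot: [3.142, 0.0, 0.095]
force: [-0.5, 0.7, 1.4]
width: 0.0003
gripper_force: 0.6
```

```bash
python3 -m crank '[{"dx":0,"dy":0,"dz":-0.001,"twist":0,"grip":-1},{"dx":0,"dy":0,"dz":-0.001,"twist":0,"grip":-1},{"dx":0,"dy":0,"dz":-0.002,"twist":0,"grip":-1},{"dx":0,"dy":0,"dz":-0.002,"twist":0,"grip":-1},{"dx":0,"dy":0,"dz":-0.002,"twist":0,"grip":-1}]'
```

```text
t: 5.62
eef_pos: [0.4507, 0.2594, 0.0346]
ee_rot: [3.142, 0.0, 0.095]
force: [-0.5, 0.8, 1.8]
width: 0.0006
gripper_force: 0.6
```

```bash
python3 -m crank '[{"dx":0,"dy":0,"dz":-0.001,"twist":0,"grip":-1},{"dx":0,"dy":0,"dz":-0.001,"twist":0,"grip":-1},{"dx":0,"dy":0,"dz":-0.001,"twist":0,"grip":-1},{"dx":0,"dy":0,"dz":-0.001,"twist":0,"grip":-1},{"dx":0,"dy":0,"dz":-0.001,"twist":0,"grip":-1}]'
```

```text
t: 6.03
eef_pos: [0.4507, 0.2594, 0.0336]
ee_rot: [3.142, 0.0, 0.095]
force: [-0.8, 0.5, 1.4]
width: 0.0006
gripper_force: 0.5
```

```bash
python3 -m crank '[{"dx":0,"dy":0,"dz":-0.001,"twist":0,"grip":-1},{"dx":0,"dy":0,"dz":-0.001,"twist":0,"grip":-1},{"dx":0,"dy":0,"dz":-0.001,"twist":0,"grip":-1},{"dx":0,"dy":0,"dz":-0.001,"twist":0,"grip":-1},{"dx":0,"dy":0,"dz":-0.001,"twist":0,"grip":-1}]'
python3 -m crank '[{"dx":0,"dy":0,"dz":0.005,"twist":0,"grip":-1},{"dx":0,"dy":0,"dz":0.02,"twist":0,"grip":-1},{"dx":0,"dy":0,"dz":0.05,"twist":0,"grip":-1},{"dx":0,"dy":0,"dz":0.09,"twist":0,"grip":-1},{"dx":0,"dy":0,"dz":0.13,"twist":0,"grip":-1}]'
python3 -m crank '[{"dx":0,"dy":0.03,"dz":0.01,"twist":0,"grip":-1},{"dx":0,"dy":0.06,"dz":0.02,"twist":0,"grip":-1},{"dx":-0.01,"dy":0.09,"dz":0.03,"twist":0,"grip":-1},{"dx":-0.03,"dy":0.12,"dz":0.03,"twist":0,"grip":-1},{"dx":-0.05,"dy":0.15,"dz":0.03,"twist":0,"grip":-1}]'
python3 - <<'E'
from h import *
a=arm.grab_frame("side")[:,:,::-1]; b=arm.grab_frame("scene")[:,:,::-1]
f=lambda i:cv2.resize(i,(400,300),interpolation=cv2.INTER_CUBIC)
cv2.imwrite("pics/end.png",np.vstack([np.hstack([f(a),f(b)]),np.hstack([f(a[180:360,220:460]),f(b[150:330,230:470])])]))
E
```

```text
t: 6.45
eef_pos: [0.4507, 0.2594, 0.0327]
ee_rot: [3.142, 0.0, 0.095]
force: [0.2, -0.5, 1.3]
width: 0.0003
gripper_force: 0.5
t: 6.87
eef_pos: [0.45, 0.2585, 0.1638]
ee_rot: [3.14, 0.002, 0.095]
force: [1.1, 1.5, 0.0]
width: 0.0005
gripper_force: 0.0
t: 7.28
eef_pos: [0.4003, 0.4107, 0.1937]
ee_rot: [-3.14, -0.001, 0.094]
force: [-0.1, 1.0, -0.6]
width: 0.0006
gripper_force: 0.0
```

View pics/end.png

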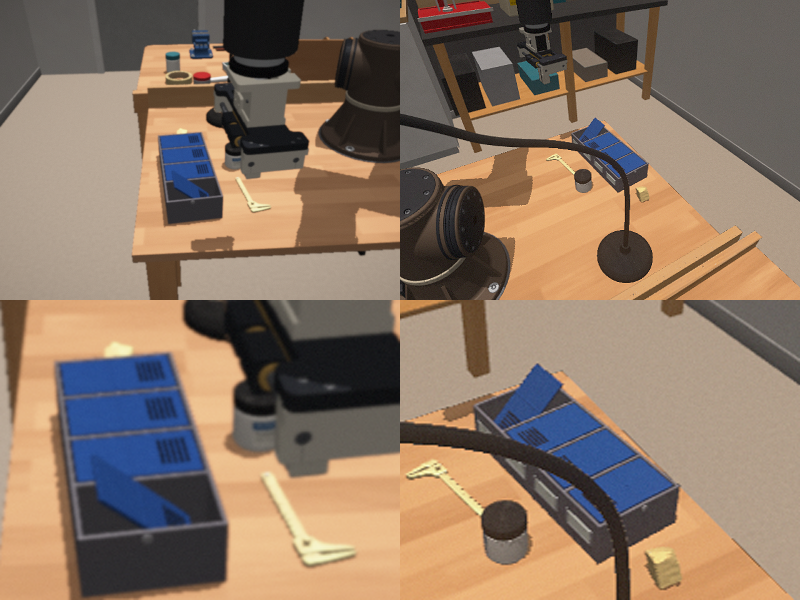

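Lid 1 stands open: in the side crop its rear edge is raised at about (93..102, 455..507). The other three lids are shut, and the pot, gauge and wax are where they were. Next I'll check the tilt by casting the rear-corner rays onto the lid's side planes.

Run:
```python
from h import *
c=np.array([.481,.264]);a=np.deg2rad(5.5);X=np.array([np.cos(a),np.sin(a)]);Y=np.array([-X[1],X[0]])
# lid-1 centre = (box x 0, lid-y 0)
for n,uv,y in (("side",(281.2,304.2),.0285),("side",(275.8,273),-.0285),("scene",(230+140/1.667,150+63/1.667),.0285),("scene",(230+165/1.667,150+83/1.667),-.0285)):
    o,d=ray(n,uv);d=d[0]; t=(y-(o[:2]-c)@Y)/(d[:2]@Y); p=o+t*d
    x=(p[:2]-c)@X-.005; z=p[2]-.055; print(n,round(x,4),round(z,4),"len",round(np.hypot(x,z),4),"tilt",round(np.arctan2(z,x)-.044,3))
```

```text
side 0.0309 0.0246 len 0.0395 tilt 0.63
side 0.0314 0.0302 len 0.0435 tilt 0.721
scene 0.0387 0.0275 len 0.0474 tilt 0.574
scene 0.0373 0.0294 len 0.0475 tilt 0.623
```

The estimates run from 0.57 to 0.72 and the force never rose, so the stop hasn't been felt. I'll go back and push until it is.

```bash
python3 -m crank '[{"dx":0.02,"dy":-0.03,"dz":0,"twist":0,"grip":-1},{"dx":0.04,"dy":-0.06,"dz":0,"twist":0,"grip":-1},{"dx":0.05,"dy":-0.09,"dz":0,"twist":0,"grip":-1},{"dx":0.05,"dy":-0.12,"dz":0,"twist":0,"grip":-1},{"dx":0.05,"dy":-0.15,"dz":0,"twist":0,"grip":-1}]'
python3 -m crank '[{"dx":0,"dy":0,"dz":-0.035,"twist":0,"grip":-1},{"dx":0,"dy":0,"dz":-0.07,"twist":0,"grip":-1},{"dx":0,"dy":0,"dz":-0.1,"twist":0,"grip":-1},{"dx":0,"dy":0,"dz":-0.13,"twist":0,"grip":-1},{"dx":0,"dy":0,"dz":-0.15,"twist":0,"grip":-1}]'
python3 -m crank '[{"dx":0,"dy":0,"dz":-0.004,"twist":0,"grip":-1},{"dx":0,"dy":0,"dz":-0.008,"twist":0,"grip":-1},{"dx":0,"dy":0,"dz":-0.01,"twist":0,"grip":-1},{"dx":0,"dy":0,"dz":-0.011,"twist":0,"grip":-1},{"dx":0,"dy":0,"dz":-0.011,"twist":0,"grip":-1}]'
```

```text
t: 7.8
eef_pos: [0.4508, 0.2575, 0.1925]
ee_rot: [3.141, 0.001, 0.095]
force: [-0.0, -0.3, -0.5]
width: 0.0005
gripper_force: 0.0
t: 8.22
eef_pos: [0.4497, 0.2578, 0.0405]
ee_rot: [3.14, 0.002, 0.094]
force: [-0.8, -0.1, 0.5]
width: 0.0004
gripper_force: 0.0
t: 8.63
eef_pos: [0.4512, 0.2598, 0.0329]
ee_rot: [-3.141, -0.001, 0.095]
force: [-0.4, -0.5, 1.4]
width: 0.0004
gripper_force: 0.9
```

```bash
python3 -m crank '[{"dx":0,"dy":0,"dz":-0.001,"twist":0,"grip":-1},{"dx":0,"dy":0,"dz":-0.001,"twist":0,"grip":-1},{"dx":0,"dy":0,"dz":-0.001,"twist":0,"grip":-1},{"dx":0,"dy":0,"dz":-0.001,"twist":0,"grip":-1},{"dx":0,"dy":0,"dz":-0.001,"twist":0,"grip":-1}]'
```

```text
t: 9.05
eef_pos: [0.4514, 0.2599, 0.0323]
ee_rot: [-3.14, -0.002, 0.096]
force: [-0.9, -2.3, 8.7]
width: 0.0005
gripper_force: 3.6
```

The force jumped to 8.7 N at z = 32.3 mm, so the lid is on its stop. I'll retreat and hand in.

```bash
python3 -m crank '[{"dx":0,"dy":0,"dz":0.005,"twist":0,"grip":-1},{"dx":0,"dy":0,"dz":0.02,"twist":0,"grip":-1},{"dx":0,"dy":0,"dz":0.05,"twist":0,"grip":-1},{"dx":0,"dy":0,"dz":0.09,"twist":0,"grip":-1},{"dx":0,"dy":0,"dz":0.13,"twist":0,"grip":-1}]'
python3 -m crank '[{"dx":0,"dy":0.03,"dz":0.01,"twist":0,"grip":-1},{"dx":0,"dy":0.06,"dz":0.02,"twist":0,"grip":-1},{"dx":-0.01,"dy":0.09,"dz":0.03,"twist":0,"grip":-1},{"dx":-0.03,"dy":0.12,"dz":0.03,"twist":0,"grip":-1},{"dx":-0.05,"dy":0.15,"dz":0.03,"twist":0,"grip":-1}]'
python3 - <<'E'
from h import *
a=arm.grab_frame("side")[:,:,::-1]
cv2.imwrite("pics/end2.png",cv2.resize(a[180:360,220:460],(640,480),interpolation=cv2.INTER_CUBIC))
E
```

```text
t: 9.47
eef_pos: [0.4503, 0.2591, 0.1625]
ee_rot: [3.141, 0.001, 0.095]
force: [1.4, 0.9, -0.7]
width: 0.0004
gripper_force: 0.0
t: 9.88
eef_pos: [0.4004, 0.4112, 0.1924]
ee_rot: [-3.139, -0.001, 0.094]
force: [1.2, -0.2, -0.5]
width: 0.0004
gripper_force: 0.0
```

View pics/end2.png

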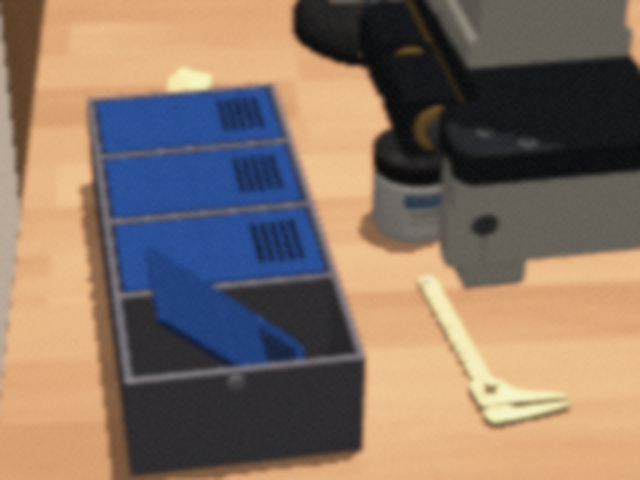

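Lid 1 still stands open, with its rear edge at (150,250)–(157,315). Lids 2 to 4 are flush, the surroundings look untouched, and the arm is clear.

```bash
python3 -c "
from station import arm; print(arm.job_done())"
```

```text
the job is handed in; nothing more can be done
None
```

Job handed in: lid 1, the first lid I pressed, rocked at about 2 N, so I pushed it down to its stop and left it open; lids 2–4 were never touched and are shut, the pot, gauge and wax look unmoved in the pictures, and the judge's verdict was not shown.

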